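# Reset the kitchen scale with the stylus

### The job

The kitchen scale needs a reset: slide the blue cover on its front strip fully open (to the scale's left), then use the orange-handled stylus to press the recessed red button all the way down and hold it there for about a second, without pressing the white button beside it. Finally put the stylus back upright in its wooden block, collar resting on the wood, leave the cover open, and do not disturb the other things on the worktop.

Things in the scene. Friction and masses are not known exactly. Their poses are not given: they have to be found in the camera images.
- scale: White kitchen scale, fixed, 180 mm (x) x 200 mm (y), origin at the centre of its underside, x to its back, y to its left. Body top at z 24 mm; steel weighing plate (x -29 to +87 mm) top at z 30. On the strip in front of it: a display at left; at right a grey panel centred at (-60, -60) with two round button wells, 14 mm wide, 26 mm apart along x, under the cover.
- red_button_face (a point): Centre of the top face of the red button, a 12 mm disc 7 mm below the scale's top; at (-47, -60, 17) mm in the scale's frame, in the well nearer the weighing plate.
- white_button_face (a point): Centre of the top face of the white button, the same kind, in the well nearer the scale's front edge; at (-73, -60, 17) mm in the scale's frame. Not to be pressed.
- red_button (a joint): Travel of the red button downward: 0 out, 0.004 m fully down. A spring: 2 N to start it, 5.2 N to hold it fully down; it comes back by itself.
- white_button (a joint): Travel of the white button, same spring and range.
- cover (a joint): Opening of the cover along the scale's +y: starts 0 to 0.008 m (both wells covered), 0.040 fully open (both wells clear) against a hard stop. Moves with about 1.5 N and stays where it is left.
- cover_rib (a point): Top centre of the blue cover's rib. Cover: a plate 50 mm (scale x) x 40 mm (scale y), its top 27 mm above the worktop; the rib across its middle is 36 mm long along the scale's x, 5 mm thick along y, its top 37 mm above the worktop. Push the rib's right side toward the scale's +y.
- stand: Wooden block for the stylus, fixed, 66 x 66 x 74 mm, origin at the centre of its underside.
- stand_mouth (a point): Centre of the block's top at the mouth of its square hole: 14 mm wide with a 3 mm chamfer, 68 mm deep, sides along the block's x and y.
- stylus_grip (a point): Centre of the stylus's grip, 42 mm above its collar's underside. The stylus (60 g) hangs upright in the block: square orange handle 14 x 14 mm (sides along x and y) up to 71 mm above the collar's underside; round black collar 28 mm wide, 5 mm thick; steel shaft 6 mm thick, its blunt tip 62 mm below the collar's underside (104 mm below this point).
- stylus_collar (a point): Centre of the underside of the stylus's collar; lies on the stand_mouth when put away. z points up the handle.
- tin: Food tin, 57 mm wide, 72 mm high, bystander, origin at its foot.
- spice: Spice jar, 41 mm wide, 105 mm high, bystander, origin at its foot.

How it is judged:
By the outcome, as a careful person would: the job done as asked, in the order asked, and still so for the second after the job is handed in, with the robot touching nothing.
It also fails if it takes over 50 s, if anything falls off the work surface, if the arm or the gripper's body presses on something with over 40 N, if the wrist force passes 120 N, or if a joint passes its speed limit or range.

### The arm

A 7-joint arm with a two-finger parallel gripper is mounted at the origin on a cart in front of the work surface, level with it; the furniture and walls round the work are solid. World frame = base frame: x ahead of the robot, y to its left, z up, the work surface at z = 0. Lengths are in m, angles in rad, forces in N, time in s.
With the tool pointing down it reaches from about 0.425 to 0.875 m from the base axis. Payload 8.4 kg.
Tool frame: the origin (TCP) lies midway between the tips of the shut fingers; the grasp point (between the pads) lies 19 mm behind it; z points along the fingers, y is the line along which they close (so a half turn about z gives the same grasp; the last joint's range is limited). The gripper opens to 85 mm and grips with 20 to 120 N. Pads are 22 mm wide; open, the fingers measure 114 mm over their backs; the gripper's body (76 mm by 85 mm) begins 54 mm behind the grasp point. The pads swing forward as they close: fully open they stand 13 mm farther back than shut.
Start: joints at [1.229, 0.333, 0.04, 1.465, -0.013, 1.343, -0.059], TCP at [0.156, -0.631, 0.231] pointing down, gripper open.
Joint ranges: [-2.58, 2.58], [-0.38, 2.09], [-1.3, 1.39], [0.25, 2.4], [-1.5, 4.64], [0.08, 2.09], [-2.65, 2.65]. Speed limits (rad/s): [2.22, 2.22, 2.79, 2.79, 3.14, 3.14, 3.14].

### API

Orientations are given as a unit quaternion [x, y, z, w].
In Python, from cell import manip, viewer gives the robot as it stands. The module is installed in compiled form; this text tells all that it offers.
- The arm moves only by the tool servo_tool, never from a script. Its argument "commands" is a list of rows, each a list of 7 numbers: the shift along the tool's x, y, z in m, then the turn, a rotation vector about the tool's x, y, z in degrees, then the finger opening in m, from 0 to 0.0854. A call has 1 to 10 rows; each row is the pose to reach, as a shift and turn from the pose commanded when the call began, along the tool's axes at that moment; what a row does not reach only later rows make up. A row lasts 1/12 s, in which the tool goes at most 41.7 mm and 7.16 degrees, less where a joint would pass 70% of its speed; a pose out of reach is approached as far as the arm can. A call with a gripper value outside its range is refused whole. The fingers move at their own pace and stop on an object; the grip force is fixed at half the most. Time passes only in rows, so rows that repeat a pose let the fingers close. It gives the time, the measured TCP pose, the force, the opening and the grip force at its end, in the units of the state.
- manip.get_state(): the state, without advancing time (a new reading comes with each control period).
- viewer.grab_frame(name): name is "scene" or "top" or "wrist"; returns a dict with "pixels" (384x512x3 uint8, red, green, blue), "fov_y" (degrees; the focal length in pixels is half the picture's height over the tangent of half this angle, whatever the lens; pixels are square), "cx", "cy" (the principal point, pixels), "k1" (the pictures are not rectified: a ray, as slopes to the right and down, at radius r is drawn at 1 + k1 r^2 times it, then the intrinsics apply), "R" (3x3) and "t" (3): a world point X has camera coordinates R X + t. Camera axes: x right, y down, z forward; pixel columns grow to the right and rows downward; lengths in m; the calibration is good to about 2 mm. A picture is of the moment at which its call begins. There is no depth.
- manip.hand_in(): hands the job in; it is judged then, once.
The state is a dict: "time_s": time; "joint_pos": joint angles; "qd": joint speeds; "joint_efforts": joint torques, N m; "eef_pos": TCP position; "tool_rot": TCP orientation; "wrist_force": force on the tool from outside, world axes, zero at the start; "torque": the same for the moment, N m; "width": opening from 0.0 (shut) to 1.0 (fully open); "gripper_force": force on a finger pad.
Only numpy, scipy, OpenCV 4.12 (cv2) and the standard library are available. Lean on these libraries where they do the work, as an engineer would, in place of code of your own. Each camera call takes 0.05 s, during which the arm holds its last target. There are 200 camera calls.

## Working session

There is one attempt and no reset: what is moved stays moved. The work goes in short steps, Python scripts to look and compute and a tool call to move; the robot and the scene stay as the last step left them, time stands still between calls to the robot, and variables do not carry over. Pictures are saved under pics/ and viewed, at most 10 in all, crops included, and the job is handed in when it is done.

Besides the shell and the picture viewer there is one more tool, called as name([rows], argument=value, ...), one row to a line, values as JSON. servo_tool: Moves the arm, as the interface text tells. Its arguments: {"type":"object","properties":{"commands":{"type":"array"}},"required":["commands"]}

```bash
mkdir -p pics; cat > h.py <<'E'
import numpy as np, cv2
from cell import manip, viewer
def grab(n,f=None):
    d=viewer.grab_frame(n)
    if f: cv2.imwrite('pics/'+f,cv2.cvtColor(d['pixels'],cv2.COLOR_RGB2BGR))
    return d
def foc(d): return d['pixels'].shape[0]/2/np.tan(np.radians(d['fov_y'])/2)
def ray(d,u,v):
    f=foc(d); p=np.array([(u-d['cx'])/f,(v-d['cy'])/f]); q=p.copy()
    for _ in range(30): q=p/(1+d['k1']*(q@q))
    R=np.array(d['R']); return -R.T@np.array(d['t']), R.T@np.array([q[0],q[1],1])
def onz(d,u,v,z):
    o,r=ray(d,u,v); return o+r*(z-o[2])/r[2]
def proj(d,X):
    c=np.array(d['R'])@np.array(X)+np.array(d['t']); q=c[:2]/c[2]; q=q*(1+d['k1']*(q@q)); return q*foc(d)+[d['cx'],d['cy']]
E
python3 - <<'E'
from h import *
a=[grab(n)for n in('scene','top')]
im=np.vstack([cv2.resize(x['pixels'],(512,384)) for x in a])
for n,x in zip(('s1','t1'),a):
    cv2.imwrite(f'pics/{n}.png',cv2.cvtColor(x['pixels'],cv2.COLOR_RGB2BGR)); print(n,x['fov_y'],x['k1'],-np.array(x['R']).T@x['t'])
print(manip.get_state())
E
```

```text
s1 43.709712911749435 -0.05624450203424553 [-0.17624415  0.53281227  0.81985091]
t1 53.84160262749782 -0.009643833910601207 [0.42013373 0.1424484  0.96884111]
{'time_s': 0.1, 'joint_pos': array([ 1.22882342,  0.33386539,  0.03990119,  1.46618226, -0.01343223,
        1.34329022, -0.05850234]), 'qd': array([-1.04671926e-03, -4.43976189e-05, -3.16379361e-04, -2.84782763e-03,
       -1.00567207e-04, -8.10120573e-04, -8.61536989e-04]), 'joint_efforts': array([ 5.07816818e-03, -6.60023546e+01,  1.37104243e+00, -4.06477046e+01,
        1.71106198e-02,  9.02849541e-03, -9.08331253e-05]), 'eef_pos': array([ 0.1561284 , -0.63054851,  0.23049461]), 'tool_rot': array([ 9.92644557e-01,  1.21062943e-01, -1.27768814e-04, -7.28313971e-04]), 'wrist_force': array([-0.76116035,  0.46193887,  0.32334802]), 'torque': array([-0.01365595,  0.02639847, -0.03879719]), 'gripper_force': 0.0, 'width': 0.9979623437513335}
```

View pics/s1.png

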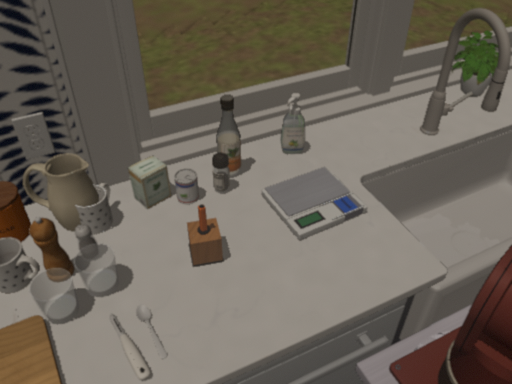

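View pics/t1.png

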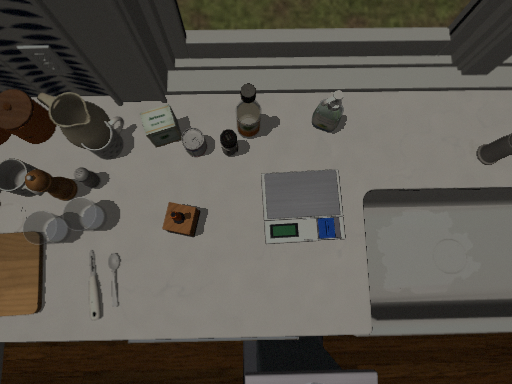

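The scene view shows the block and orange stylus at about (203,235) and the scale at (312,203). In the top view the block is at (181,220), the scale plate at (302,195), the blue cover at (327,228), the tin at (195,142) and the spice jar at (229,143).

```bash
python3 - <<'E'
from h import *
d=grab('top'); s=grab('scene')
def blobs(d,lo,hi,box):
    h=cv2.cvtColor(d['pixels'],cv2.COLOR_RGB2HSV); m=cv2.inRange(h,lo,hi); k=np.zeros_like(m); x0,y0,x1,y1=box; k[y0:y1,x0:x1]=m[y0:y1,x0:x1]
    c,_=cv2.findContours(k,0,1); c=max(c,key=cv2.contourArea); return cv2.minAreaRect(c),c,k
r,c,k=blobs(d,(105,120,60),(130,255,255),(250,160,360,250)); print('blue top',r)
P=[onz(d,*p,.027) for p in cv2.boxPoints(r)]; print(np.round(P,4),np.round(onz(d,*r[0],.027),4))
r,c,k=blobs(s,(105,120,60),(130,255,255),(250,160,400,250)); print('blue scene',r,np.round(onz(s,*r[0],.029),4))
# plate: grey darker than white
g=cv2.cvtColor(d['pixels'],cv2.COLOR_RGB2GRAY); print(g[195,255:350:3], g[165:250:3,280])
for nm,im,box in(('top',d,(155,195,210,245)),('scene',s,(180,195,230,275))):
    r,c,k=blobs(im,(0,90,20),(20,255,255),box); print(nm,r,cv2.boundingRect(c))
x=np.hstack([cv2.resize(d['pixels'][160:250,250:350],None,fx=4,fy=4,interpolation=2),cv2.resize(d['pixels'][185:275,140:240],None,fx=4,fy=4,interpolation=2)])
y=cv2.resize(s['pixels'][160:275,170:370],None,fx=4,fy=4,interpolation=2)[:240]
y=cv2.resize(s['pixels'][195:270,180:230],None,fx=3,fy=3); 
x=np.vstack([x,np.zeros((225,800,3),np.uint8)]); x[360:585,:150]=y
cv2.imwrite('pics/c1.png',x[...,::-1])
E
```

```text
blue top ((326.5, 227.5), (19.0, 17.0), 90.0)
[[ 0.5195 -0.0313  0.027 ]
 [ 0.5187 -0.0739  0.027 ]
 [ 0.4714 -0.0711  0.027 ]
 [ 0.4723 -0.0289  0.027 ]] [ 0.4954 -0.0513  0.027 ]
blue scene ((344.75, 203.75), (19.091886520385742, 11.31371021270752), 45.0) [ 0.4947 -0.0478  0.029 ]
[127 127 125 136  94  93  93  94  94  95  93  92  92  92  93  93  96  94
  95  94  93  92  93  93  91  92  88  92 133 125 129 126] [127 126 126  91  89  91  89  89  89  91  92  92  90  93  94  94  94  94
  84 136  22  55  54  56  57 138 105 127 125]
top ((180.4170684814453, 218.5536346435547), (32.47701644897461, 28.705486297607422), 12.094757080078125) (162, 202, 37, 34)
scene ((204.05406188964844, 233.82431030273438), (56.882049560546875, 32.057804107666016), 80.53767395019531) (187, 206, 35, 59)
```

View pics/c1.png

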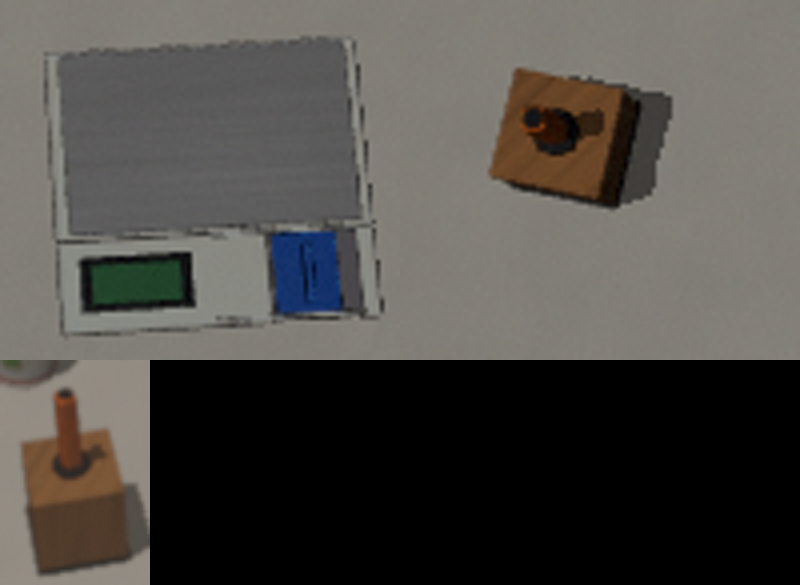

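The crop shows the scale turned about 3 to 4°, with the cover's rib at crop (308,270). The block top runs from (517,68) to (600,197), turned about 12°, with the collar at (555,130).

```bash
python3 - <<'E'
from h import *
d=grab('top')
L=lambda x,y:(250+x/4-.5,160+y/4-.5); Rr=lambda x,y:(140+(x-400)/4-.5,185+y/4-.5)
C=np.array([onz(d,*L(*p),.024) for p in((45,55),(352,40),(382,316),(63,335))])
print(np.round(C,4),C.mean(0)); e=(C[0]-C[1]+C[3]-C[2]);print(np.degrees(np.arctan2(-e[0],e[1]))); e=C[0]-C[3]+C[1]-C[2];print(np.degrees(np.arctan2(e[1],e[0])))
yaw=np.arctan2(e[1],e[0]);R=lambda p:C.mean(0)[:2]+np.array([[np.cos(yaw),-np.sin(yaw)],[np.sin(yaw),np.cos(yaw)]])@p
print('red',R([-.047,-.06]),'white',R([-.073,-.06]),'rib now',onz(d,*L(308,270),.037))
B=np.array([onz(d,*Rr(*p),.074) for p in((517,68),(636,90),(603,200),(490,178))])
print(np.round(B,4),B.mean(0),np.degrees(np.arctan2(*(B[0]-B[3]+B[1]-B[2])[[1,0]])));print('collar',onz(d,*Rr(555,130),.079),'hand top',onz(d,*Rr(534,120),.145))
w=grab('wrist'); R=np.array(w['R']);print('wrist cam',-R.T@w['t'],R[2],w['fov_y'],w['k1'])
E
```

```text
[[ 0.6376  0.1092  0.024 ]
 [ 0.644  -0.0885  0.024 ]
 [ 0.4674 -0.0966  0.024 ]
 [ 0.4596  0.1023  0.024 ]] [0.55213816 0.00659326 0.024     ]
2.0526402012336864
2.4171351648060546
red [ 0.50771045 -0.05533555] white [ 0.48173358 -0.05643209] rib now [ 0.49581395 -0.04931079  0.037     ]
[[0.5608 0.3325 0.074 ]
 [0.5462 0.2614 0.074 ]
 [0.4813 0.2803 0.074 ]
 [0.4955 0.347  0.074 ]] [0.52093337 0.30529713 0.074     ] -14.442683942439022
collar [0.52258646 0.30826394 0.079     ] hand top [0.52068762 0.30751947 0.145     ]
wrist cam [ 0.22336755 -0.61437922  0.37372262] [-0.26737934 -0.06567706 -0.96135052] 58.19092468672917 -0.05613227833800995
```

```bash
cat >> h.py <<'E'
from scipy.spatial.transform import Rotation as Ro
def goto(x,y,z,yawdeg):
    """print shift/turn (tool axes) from measured pose to a tool-down pose with tool x at yaw"""
    s=manip.get_state(); R=Ro.from_quat(s['tool_rot']); T=Ro.from_euler('z',yawdeg,degrees=True)*Ro.from_euler('x',180,degrees=True)
    print('shift mm',np.round(1e3*R.inv().apply(np.array([x,y,z])-s['eef_pos']),1),'turn',np.round((R.inv()*T).as_rotvec(degrees=True),2))
E
python3 -c "
from h import *
goto(.496,-.10,.2,2.2)"
```

```text
shift mm [ 457.4 -433.5   31.2] turn [-3.000e-02  1.000e-02  1.171e+01]
```

servo_tool([
  [0.457,-0.433,0.03,0,0,11.7,0.0],
  [0.457,-0.433,0.03,0,0,11.7,0.0],
  [0.457,-0.433,0.03,0,0,11.7,0.0],
  [0.457,-0.433,0.03,0,0,11.7,0.0],
  [0.457,-0.433,0.03,0,0,11.7,0.0],
  [0.457,-0.433,0.03,0,0,11.7,0.0],
  [0.457,-0.433,0.03,0,0,11.7,0.0],
  [0.457,-0.433,0.03,0,0,11.7,0.0],
  [0.457,-0.433,0.03,0,0,11.7,0.0],
  [0.457,-0.433,0.03,0,0,11.7,0.0],
])

```text
time_s: 1.13
eef_pos: [0.3813, -0.2786, 0.2117]
tool_rot: [1.0, 0.019, 0.0, 0.0]
wrist_force: [0.3, -0.2, 0.0]
width: -0.002
gripper_force: 0.0
```

servo_tool([
  [0.122,-0.175,0.012,0,0,0,0.0],
  [0.122,-0.175,0.012,0,0,0,0.0],
  [0.122,-0.175,0.012,0,0,0,0.0],
  [0.122,-0.175,0.012,0,0,0,0.0],
  [0.122,-0.175,0.012,0,0,0,0.0],
  [0.122,-0.175,0.012,0,0,0,0.0],
  [0.122,-0.175,0.012,0,0,0,0.0],
])

```text
time_s: 1.72
eef_pos: [0.497, -0.0974, 0.1994]
tool_rot: [1.0, 0.022, 0.0, -0.001]
wrist_force: [-0.1, -0.2, 0.2]
width: 0.001
gripper_force: 0.0
```

```bash
python3 - <<'E'
from h import *
d=grab('wrist','w1.png'); print(manip.get_state()['eef_pos'])
for p in ((.508,-.055,.024),(.4958,-.0493,.037)): print(proj(d,p))
h=cv2.cvtColor(d['pixels'],cv2.COLOR_RGB2HSV); m=cv2.inRange(h,(105,120,50),(130,255,255)); c=max(cv2.findContours(m,0,1)[0],key=cv2.contourArea); print(cv2.minAreaRect(c))
E
```

```text
[ 0.49611108 -0.09982315  0.19933947]
[213.9844602  151.79508667]
[205.77448894 167.34544021]
((208.5, 165.0), (50.0, 43.0), 90.0)
```

View pics/w1.png

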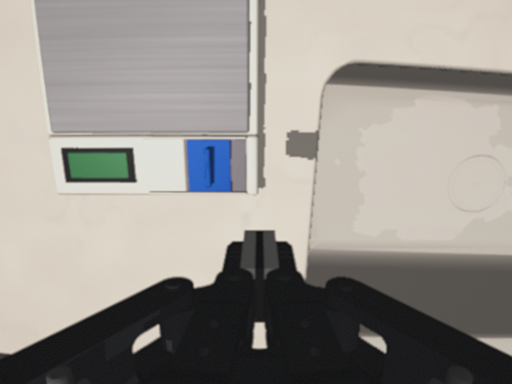

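The wrist view shows the rib at (209,166), the cover spanning 188–231 × 139–192, and the scale's front-right corner at about (257,192).

```bash
python3 - <<'E'
from h import *
d=grab('wrist')
print('rib',onz(d,209,166,.037))
for n,p in dict(FR=(257,192),BRs=(257,136),FL=(56,193),BLs=(50,136)).items(): print(n,onz(d,*p,.024))
for n,p in dict(PFL=(49,132),PFR=(249,132)).items(): print(n,onz(d,*p,.030))
h=cv2.cvtColor(d['pixels'],cv2.COLOR_RGB2HSV); m=cv2.inRange(h,(105,120,50),(130,255,255)); ys,xs=np.nonzero(m); print(xs.min(),xs.max(),ys.min(),ys.max())
for p in((188,139),(231,139),(231,192),(188,192)): print('cov',onz(d,*p,.027))
E
```

```text
rib [ 0.49633789 -0.0547697   0.037     ]
FR [ 0.46964633 -0.09921612  0.024     ]
BRs [ 0.52344704 -0.09711607  0.024     ]
FL [0.46052037 0.09826431 0.024     ]
BLs [0.51659296 0.09742774 0.024     ]
PFL [0.5211808  0.09428244 0.03      ]
PFR [ 0.52754658 -0.08977583  0.03      ]
184 228 139 189
cov [ 0.51864143 -0.03404022  0.027     ]
cov [ 0.52015216 -0.07346277  0.027     ]
cov [ 0.4695416  -0.07441261  0.027     ]
cov [ 0.46786551 -0.03329036  0.027     ]
```

servo_tool([
  [0.0,-0.014,0.05,0,0,0,0.0],
  [0.0,-0.014,0.09,0,0,0,0.0],
  [0.0,-0.014,0.13,0,0,0,0.0],
  [0.0,-0.014,0.155,0,0,0,0.0],
  [0.0,-0.014,0.167,0,0,0,0.0],
  [0.0,-0.014,0.167,0,0,0,0.0],
  [0.0,-0.014,0.167,0,0,0,0.0],
])

```text
time_s: 2.4
eef_pos: [0.4956, -0.0879, 0.0334]
tool_rot: [1.0, 0.019, 0.0, 0.0]
wrist_force: [1.6, -0.1, 0.4]
width: -0.0
gripper_force: 0.0
```

```bash
python3 - <<'E'
from h import *
s=manip.get_state();print(s['eef_pos'],s['wrist_force']); goto(.496,-.035,.0315,2.3)
E
```

```text
[ 0.49555989 -0.08789065  0.03339654] [ 1.58271769 -0.11796037  0.39138496]
shift mm [  2.4 -52.8   1.9] turn [ 0.01 -0.01 -0.18]
```

Push +y gently.

servo_tool([
  [0.001,-0.008,0.001,0,0,0,0.0],
  [0.001,-0.014,0.001,0,0,0,0.0],
  [0.001,-0.019,0.001,0,0,0,0.0],
  [0.002,-0.024,0.001,0,0,0,0.0],
  [0.002,-0.029,0.001,0,0,0,0.0],
  [0.002,-0.034,0.001,0,0,0,0.0],
  [0.002,-0.039,0.001,0,0,0,0.0],
  [0.002,-0.043,0.001,0,0,0,0.0],
  [0.002,-0.046,0.001,0,0,0,0.0],
  [0.002,-0.048,0.001,0,0,0,0.0],
])

```text
time_s: 3.23
eef_pos: [0.4955, -0.0384, 0.0315]
tool_rot: [1.0, 0.019, -0.0, -0.0]
wrist_force: [1.1, -1.6, -0.4]
width: -0.003
gripper_force: 0.8
```

servo_tool([
  [0,-0.002,0,0,0,0,0.0],
  [0,-0.004,0,0,0,0,0.0],
  [0,-0.005,0,0,0,0,0.0],
  [0,-0.005,0,0,0,0,0.0],
])

```text
time_s: 3.57
eef_pos: [0.4952, -0.0335, 0.0314]
tool_rot: [1.0, 0.019, -0.0, -0.0]
wrist_force: [0.3, -0.3, -0.3]
width: -0.001
gripper_force: 0.0
```

servo_tool([
  [0,-0.002,0,0,0,0,0.0],
  [0,-0.004,0,0,0,0,0.0],
  [0,-0.006,0,0,0,0,0.0],
  [0,-0.007,0,0,0,0,0.0],
])

```text
time_s: 3.9
eef_pos: [0.4949, -0.0265, 0.0314]
tool_rot: [1.0, 0.019, -0.0, -0.0]
wrist_force: [-0.1, -1.7, 0.1]
width: -0.002
gripper_force: 0.8
```

servo_tool([
  [0,-0.002,0,0,0,0,0.0],
  [0,-0.004,0,0,0,0,0.0],
  [0,-0.006,0,0,0,0,0.0],
  [0,-0.006,0,0,0,0,0.0],
])

```text
time_s: 4.23
eef_pos: [0.4948, -0.0247, 0.0314]
tool_rot: [1.0, 0.018, -0.0, 0.002]
wrist_force: [1.8, -15.4, -1.2]
width: 0.001
gripper_force: 7.7
```

servo_tool([
  [0,0.008,0,0,0,0,0.0],
  [0,0.014,0,0,0,0,0.0],
  [0,0.014,-0.03,0,0,0,0.0],
  [0,0.01,-0.07,0,0,0,0.0],
  [0,0,-0.11,0,0,0,0.0],
  [0,-0.02,-0.145,0,0,0,0.02],
  [0,-0.05,-0.175,0,0,4,0.04],
  [-0.01,-0.09,-0.19,0,0,8,0.06],
  [-0.02,-0.13,-0.2,0,0,12,0.0854],
  [-0.03,-0.17,-0.21,0,0,15,0.0854],
])

```text
time_s: 5.07
eef_pos: [0.4588, 0.1458, 0.2417]
tool_rot: [0.994, -0.113, 0.001, -0.0]
wrist_force: [1.1, 1.2, -0.7]
width: 0.707
gripper_force: 0.0
```

```bash
python3 - <<'E'
from h import *
goto(.455,.307,.25,-13)
E
```

```text
shift mm [ -39.9 -156.2   -8.2] turn [-0.05 -0.07 -0.01]
```

servo_tool([
  [-0.008,-0.04,-0.008,0,0,0,0.0854],
  [-0.018,-0.08,-0.008,0,0,0,0.0854],
  [-0.03,-0.12,-0.008,0,0,0,0.0854],
  [-0.04,-0.155,-0.008,0,0,0,0.0854],
  [-0.04,-0.155,-0.008,0,0,0,0.0854],
  [-0.04,-0.155,-0.008,0,0,0,0.0854],
])

```text
time_s: 5.57
eef_pos: [0.4532, 0.3067, 0.2482]
tool_rot: [0.994, -0.109, -0.001, -0.001]
wrist_force: [0.5, -0.4, 0.0]
width: 0.996
gripper_force: 0.0
```

```bash
python3 - <<'E'
from h import *
d=grab('wrist','w2.png'); print(manip.get_state()['eef_pos']); print(proj(d,(.522,.307,.079)),proj(d,(.522,.307,.145)))
t=grab('top'); h=cv2.cvtColor(t['pixels'],cv2.COLOR_RGB2HSV); m=cv2.inRange(h,(105,120,60),(130,255,255)); c=max(cv2.findContours(m,0,1)[0],key=cv2.contourArea); print(cv2.minAreaRect(c),onz(t,*cv2.minAreaRect(c)[0],.027))
E
```

```text
[0.45403598 0.3046584  0.24809222]
[241.28639659  91.44315755] [236.51395032  92.2062951 ]
((312.7106628417969, 228.44924926757812), (19.949172973632812, 15.888092041015625), 85.91438293457031) [ 0.4936886  -0.01675681  0.027     ]
```

View pics/w2.png

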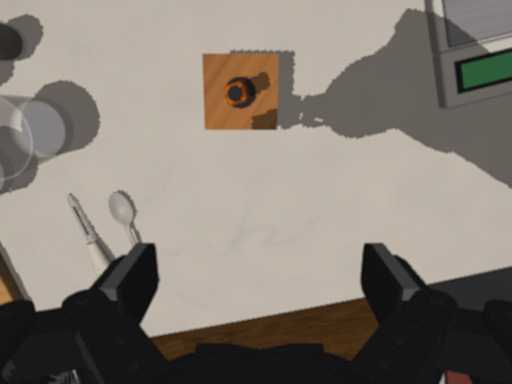

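The wrist view shows the block square to the image, with the handle top at (235,94) and the collar at about (241,92), both within 2 px of my estimate. The cover is now about 36 mm further along.

```bash
python3 - <<'E'
from h import *
d=grab('wrist'); print(onz(d,235,94,.145),onz(d,241,92,.079))
C=np.array([onz(d,*p,.074) for p in((203,53),(280,53),(277,129),(205,130))]);print(C.mean(0),C); e=C[0]-C[3]+C[1]-C[2];print(np.degrees(np.arctan2(e[1],e[0])));e=C[0]-C[1]+C[3]-C[2];print(np.degrees(np.arctan2(-e[0],e[1])))
goto(.521,.307,.20,-12.8);goto(.521,.307,.097,-12.8)
E
```

```text
[0.52264805 0.30448114 0.145     ] [0.52323958 0.30340889 0.079     ]
[0.52311516 0.30351254 0.074     ] [[0.56269949 0.3280804  0.074     ]
 [0.54776141 0.26301154 0.074     ]
 [0.48410886 0.279304   0.074     ]
 [0.49789089 0.3436542  0.074     ]]
-13.931659908802274
-12.512064513764654
shift mm [ 63.4 -18.8  48.2] turn [ 0.03  0.02 -0.06]
shift mm [ 63.4 -18.9 151.2] turn [ 0.03  0.02 -0.06]
```

servo_tool([
  [0.035,-0.009,0.0,0,0,-0.5,0.0854],
  [0.065,-0.017,0.01,0,0,-0.5,0.0854],
  [0.065,-0.017,0.03,0,0,-0.5,0.0854],
  [0.065,-0.017,0.06,0,0,-0.5,0.0854],
  [0.065,-0.017,0.09,0,0,-0.5,0.0854],
  [0.065,-0.017,0.12,0,0,-0.5,0.0854],
  [0.065,-0.017,0.14,0,0,-0.5,0.0854],
  [0.065,-0.017,0.151,0,0,-0.5,0.0854],
  [0.065,-0.017,0.151,0,0,-0.5,0.0854],
])

```text
time_s: 6.47
eef_pos: [0.5213, 0.3037, 0.0952]
tool_rot: [0.994, -0.108, -0.001, 0.001]
wrist_force: [0.3, -0.3, 0.5]
width: 1.006
gripper_force: 0.0
```

servo_tool([
  [0,0,0,0,0,0,0.05],
  [0,0,0,0,0,0,0.03],
  [0,0,0,0,0,0,0.02],
  [0,0,0,0,0,0,0.015],
  [0,0,0,0,0,0,0.005],
  [0,0,0,0,0,0,0.005],
  [0,0,0,0,0,0,0.005],
  [0,0,0,0,0,0,0.005],
])

```text
time_s: 7.13
eef_pos: [0.5222, 0.3063, 0.0982]
tool_rot: [0.994, -0.107, 0.0, -0.0]
wrist_force: [-0.3, -0.6, 5.7]
width: 0.155
gripper_force: 58.8
```

```bash
python3 - <<'E'
from h import *
a=[]
for i in range(10): grab('wrist'); s=manip.get_state(); a.append(np.r_[s['eef_pos'],s['wrist_force'],Ro.from_quat(s['tool_rot']).as_matrix()[:,0]])
a=np.array(a);print(a.mean(0).round(4),a.std(0).round(4)); np.save('grasp.npy',a.mean(0))
E
```

```text
[ 5.2230e-01  3.0630e-01  9.8200e-02 -6.3030e-01 -1.5960e-01  5.8446e+00
  9.7710e-01 -2.1280e-01  8.0000e-04] [0.     0.     0.     0.563  0.664  0.3957 0.     0.     0.    ]
```

servo_tool([
  [0,0,-0.015,0,0,0,0.005],
  [0,0,-0.035,0,0,0,0.005],
  [0,0,-0.055,0,0,0,0.005],
  [0,0,-0.075,0,0,0,0.005],
  [0,0,-0.095,0,0,0,0.005],
  [0,0,-0.105,0,0,0,0.005],
  [0,0,-0.105,0,0,0,0.005],
])

```text
time_s: 8.22
eef_pos: [0.5227, 0.3067, 0.2046]
tool_rot: [0.994, -0.107, 0.001, -0.001]
wrist_force: [0.1, 0.6, -1.1]
width: 0.158
gripper_force: 58.7
```

```bash
python3 - <<'E'
from h import *
d=grab('wrist','w3.png'); s=grab('scene'); t=grab('top')
st=manip.get_state(); print(st['eef_pos'],Ro.from_quat(st['tool_rot']).as_matrix().round(3).tolist())
E
python3 - <<'E'
import cv2,numpy as np
E
```

```text
[0.5214677  0.30550699 0.20105951] [[0.977, -0.213, -0.001], [-0.213, -0.977, -0.001], [-0.001, 0.001, -1.0]]
```

View pics/w3.png

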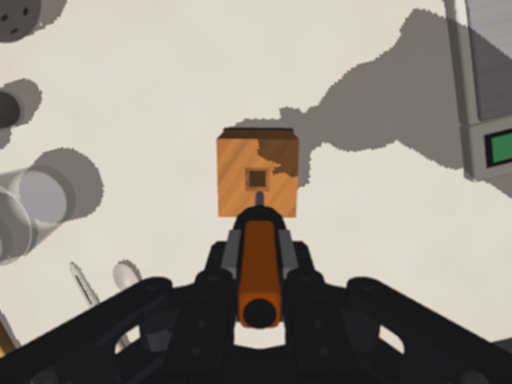

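The stylus is held upright; the hole mouth is at (258,179) and the shaft tip shows near (260,194).

```bash
python3 - <<'E'
from h import *
d=grab('wrist'); st=manip.get_state(); p=st['eef_pos']
print('tcp',p,'hole',onz(d,257.5,178.5,.073))
for dz in(.083,.085,.087): print(dz,proj(d,p-[0,0,dz]), onz(d,260,194,p[2]-dz))
g=cv2.cvtColor(d['pixels'],cv2.COLOR_RGB2HSV)[186:212,252:270]; print(g[:,:,2]); 
goto(.51,-.055,.15,2.3)
E
```

```text
tcp [0.52135812 0.30546061 0.20087395] hole [0.52086056 0.3063034  0.073     ]
0.083 [258.40412931 193.99128617] [0.52111786 0.30439414 0.11787395]
0.085 [258.40308626 193.1398008 ] [0.52051473 0.30451566 0.11587395]
0.087 [258.40206037 192.30193389] [0.51991161 0.30463719 0.11387395]
[[114 116 117 121 123 126 126 125 126 126 129 139 154 165 173 183 192 194]
 [135 137 137 141 145 147 149 149 148 148 150 153 158 164 172 183 191 193]
 [143 143 142 141 147 154 157 156 157 156 158 158 158 160 166 182 191 194]
 [148 150 144 140 147 157 161 159 156 159 161 163 162 156 160 179 191 194]
 [163 166 167 163 161 156 149 144 145 153 163 173 171 169 173 182 192 194]
 [182 186 188 182 162 133 112 104 107 126 153 177 188 187 188 190 194 195]
 [191 194 191 175 138  99  74  67  72  90 124 164 189 194 194 194 195 196]
 [192 195 187 161 113  74  62  63  60  66  96 145 182 195 195 194 196 197]
 [195 194 180 147  97  66  64  61  60  60  82 131 173 191 195 196 197 197]
 [195 190 174 133  87  65  62  63  61  60  78 123 167 191 197 197 196 197]
 [195 190 170 130  85  65  63  64  60  59  74 115 161 190 197 19
[... 493 characters left out ...]
2  61  61  69 102 151 181 187 183 184 187]
 [196 189 162 114  69  55  50  52  51  53  61  90 139 174 185 185 186 189]
 [178 167 137  92  55  39  34  34  31  37  44  71 113 150 165 171 177 183]
 [122 110  88  56  33  23  24  25  24  22  30  42  70  98 112 120 135 150]
 [ 58  48  36  27  25  23  25  25  27  25  25  23  31  42  50  60  77  93]
 [ 22  26  24  29  29  24  29  25  28  29  26  30  25  26  28  24  31  38]
 [ 28  28  25  27  29  30  29  29  29  22  29  27  26  26  25  28  25  24]
 [ 28  26  25  28  27  24  26  25  24  29  26  29  27  26  25  27  26  23]
 [ 27  28  23  26  26  27  26  27  25  26  22  24  24  28  24  27  25  28]]
shift mm [ 65.7 354.5  51.3] turn [  0.07   0.1  -14.59]
```

servo_tool([
  [0.003,0.03,0,0,0,-1,0.005],
  [0.007,0.07,0,0,0,-3,0.005],
  [0.011,0.11,0,0,0,-5,0.005],
  [0.014,0.15,0,0,0,-7,0.005],
  [0.018,0.19,0,0,0,-9,0.005],
  [0.021,0.23,0,0,0,-11,0.005],
  [0.025,0.27,0,0,0,-13,0.005],
  [0.028,0.31,0.005,0,0,-14.6,0.005],
  [0.031,0.345,0.01,0,0,-14.6,0.005],
  [0.032,0.362,0.011,0,0,-14.6,0.005],
])

```text
time_s: 9.25
eef_pos: [0.474, -0.0597, 0.1895]
tool_rot: [1.0, 0.018, -0.002, 0.0]
wrist_force: [-0.3, -0.1, -0.5]
width: 0.149
gripper_force: 58.8
```

servo_tool([
  [0,0,0,0,0,0,0.005],
  [0,0,0,0,0,0,0.005],
])

```text
time_s: 9.42
eef_pos: [0.4754, -0.0553, 0.1904]
tool_rot: [1.0, 0.019, -0.001, -0.0]
wrist_force: [0.2, 0.3, -0.8]
width: 0.155
gripper_force: 58.8
```

```bash
python3 - <<'E'
from h import *
d=grab('wrist'); st=manip.get_state(); print(st['eef_pos'])
cv2.imwrite('pics/w4.png',cv2.resize(d['pixels'][100:292,132:388],None,fx=3,fy=3,interpolation=2)[...,::-1])
print(proj(d,(.508,-.055,.017)),proj(d,(.482,-.056,.017)))
h=cv2.cvtColor(d['pixels'],cv2.COLOR_RGB2HSV); m=cv2.inRange(h,(0,140,80),(8,255,255))|cv2.inRange(h,(172,140,80),(180,255,255))
for c in cv2.findContours(m,0,1)[0]:
    if cv2.contourArea(c)>8: print(cv2.contourArea(c),cv2.boundingRect(c),cv2.minEnclosingCircle(c))
E
```

```text
[ 0.47576512 -0.05397522  0.19071968]
[259.76503948 130.30983965] [259.78503233 158.38036551]
123.5 (255, 124, 13, 13) ((260.7065124511719, 129.82608032226562), 6.741214275360107)
```

View pics/w4.png

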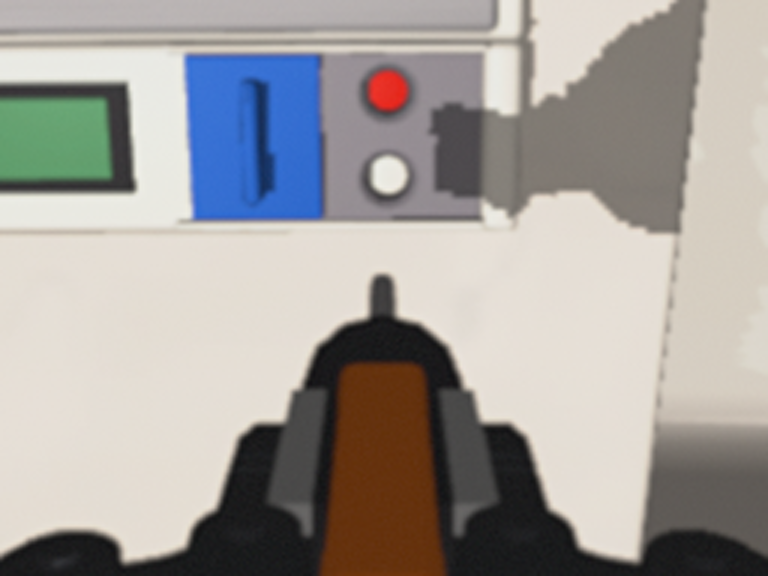

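Both wells are open: red is at (260.7,129.8) full-frame, white at about (261.5,158), and the stylus tip at (259,192).

```bash
python3 - <<'E'
from h import *
d=grab('wrist'); st=manip.get_state(); p=st['eef_pos']; r=onz(d,260.7,129.8,.017); print(p,r, onz(d,259,194,p[2]-.085)-p)
goto(r[0],r[1],.122,2.4)
E
```

```text
[ 0.47603427 -0.05331526  0.19096723] [ 0.50896418 -0.05438209  0.017     ] [-0.00096303 -0.00088724 -0.085     ]
shift mm [32.9  2.5 68.9] turn [-0.04  0.04 -0.02]
```

servo_tool([
  [0.017,0.001,0.01,0,0,0,0.005],
  [0.0335,0.0015,0.03,0,0,0,0.005],
  [0.0335,0.0015,0.05,0,0,0,0.005],
  [0.0335,0.0015,0.064,0,0,0,0.005],
  [0.0335,0.0015,0.069,0,0,0,0.005],
  [0.0335,0.0015,0.069,0,0,0,0.005],
  [0.0335,0.0015,0.069,0,0,0,0.005],
])

```text
time_s: 10.1
eef_pos: [0.5099, -0.0537, 0.123]
tool_rot: [1.0, 0.021, 0.0, -0.0]
wrist_force: [-0.2, -0.5, 0.6]
width: 0.158
gripper_force: 58.7
```

```bash
python3 - <<'E'
from h import *
d=grab('wrist'); st=manip.get_state(); p=st['eef_pos'];print(p,st['wrist_force'],Ro.from_quat(st['tool_rot']).as_matrix().round(3)[:,2])
cv2.imwrite('pics/w5.png',cv2.resize(d['pixels'][130:230,190:330],None,fx=5,fy=5,interpolation=2)[...,::-1])
print('tip',proj(d,p-[0,0,.085]),'below tip z17',proj(d,[p[0],p[1],.017]),'est red',proj(d,(.509,-.0544,.017)))
h=cv2.cvtColor(d['pixels'],cv2.COLOR_RGB2HSV); m=cv2.inRange(h,(0,140,80),(8,255,255))|cv2.inRange(h,(172,140,80),(180,255,255))
for c in cv2.findContours(m,0,1)[0]:
    if cv2.contourArea(c)>8: print(cv2.contourArea(c),cv2.boundingRect(c),cv2.minEnclosingCircle(c))
E
```

```text
[ 0.51026057 -0.05401227  0.1234233 ] [ 0.50788761 -0.23609685 -0.41725397] [ 0.001  0.    -1.   ]
tip [259.08361474 192.82297738] below tip z17 [259.07427327 184.52935203] est red [259.5222581  186.17046555]
155.0 (254, 180, 16, 15) ((261.5, 187.5), 7.905794143676758)
```

View pics/w5.png

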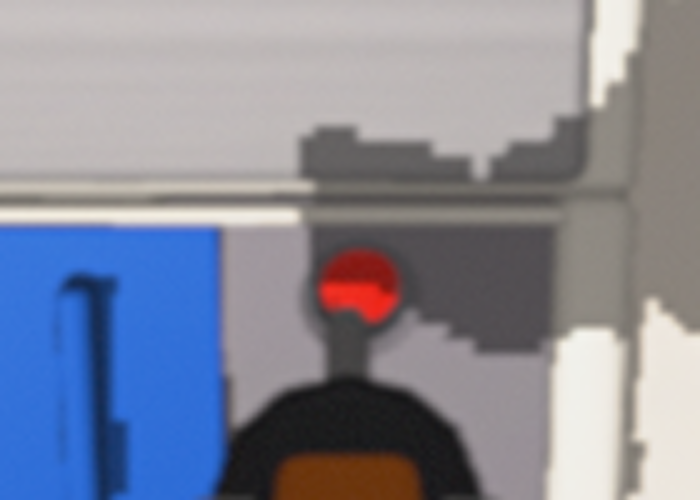

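The crop shows the red button centred at (261.5,188) and the tip above it at column 259, about 1.7 mm off in y. The fore-aft position is good.

servo_tool([
  [-0.0005,0.0016,0.003,0,0,0,0.005],
  [-0.0005,0.0016,0.007,0,0,0,0.005],
  [-0.0005,0.0016,0.011,0,0,0,0.005],
  [-0.0005,0.0016,0.015,0,0,0,0.005],
  [-0.0005,0.0016,0.018,0,0,0,0.005],
  [-0.0005,0.0016,0.02,0,0,0,0.005],
  [-0.0005,0.0016,0.02,0,0,0,0.005],
])

```text
time_s: 10.73
eef_pos: [0.5091, -0.0563, 0.1021]
tool_rot: [1.0, 0.02, -0.0, -0.0]
wrist_force: [-0.4, 0.1, 1.3]
width: 0.155
gripper_force: 59.1
```

servo_tool([
  [0,0,0.001,0,0,0,0.005],
  [0,0,0.002,0,0,0,0.005],
  [0,0,0.002,0,0,0,0.005],
])

```text
time_s: 10.98
eef_pos: [0.5092, -0.0563, 0.1005]
tool_rot: [1.0, 0.02, -0.0, 0.0]
wrist_force: [-1.5, 0.3, 3.4]
width: 0.154
gripper_force: 59.1
```

servo_tool([
  [0,0,0.001,0,0,0,0.005],
  [0,0,0.002,0,0,0,0.005],
  [0,0,0.003,0,0,0,0.005],
])

```text
time_s: 11.23
eef_pos: [0.5098, -0.0563, 0.0985]
tool_rot: [1.0, 0.02, 0.001, 0.0]
wrist_force: [-4.9, 0.6, 20.5]
width: 0.152
gripper_force: 61.3
```

servo_tool([
  [0,0,0,0,0,0,0.005],
  [0,0,0,0,0,0,0.005],
  [0,0,0,0,0,0,0.005],
  [0,0,0,0,0,0,0.005],
  [0,0,0,0,0,0,0.005],
  [0,0,0,0,0,0,0.005],
  [0,0,0,0,0,0,0.005],
  [0,0,0,0,0,0,0.005],
  [0,0,0,0,0,0,0.005],
])

```text
time_s: 11.98
eef_pos: [0.5097, -0.0563, 0.0986]
tool_rot: [1.0, 0.02, 0.0, 0.0]
wrist_force: [-4.4, 0.4, 14.8]
width: 0.153
gripper_force: 61.1
```

servo_tool([
  [0,0,0,0,0,0,0.005],
  [0,0,0,0,0,0,0.005],
  [0,0,0,0,0,0,0.005],
  [0,0,0,0,0,0,0.005],
])

```text
time_s: 12.32
eef_pos: [0.5097, -0.0563, 0.0986]
tool_rot: [1.0, 0.02, 0.0, 0.0]
wrist_force: [-4.8, 0.0, 14.7]
width: 0.161
gripper_force: 61.1
```

servo_tool([
  [0,0,-0.005,0,0,0,0.005],
  [0,0,-0.015,0,0,0,0.005],
  [0,0,-0.035,0,0,0,0.005],
  [0,0,-0.065,0,0,0,0.005],
  [0,0,-0.095,0,0,0,0.005],
  [0,0,-0.107,0,0,0,0.005],
  [0,0,-0.107,0,0,0,0.005],
])

```text
time_s: 12.9
eef_pos: [0.5111, -0.0563, 0.208]
tool_rot: [1.0, 0.02, 0.003, 0.001]
wrist_force: [-0.2, 0.0, -1.0]
width: 0.151
gripper_force: 58.9
```

```bash
python3 - <<'E'
from h import *
g=np.load('grasp.npy');y=np.degrees(np.arctan2(g[7],g[6]));print(y); goto(.5222,.3063,.208,y)
E
```

```text
-12.288379586605748
shift mm [ 2.570e+01 -3.618e+02 -3.000e-01] turn [ 0.03 -0.33 14.6 ]
```

servo_tool([
  [0.002,-0.03,0,0,0,1,0.005],
  [0.005,-0.07,0,0,0,3,0.005],
  [0.008,-0.11,0,0,0,5,0.005],
  [0.011,-0.15,0,0,0,7,0.005],
  [0.014,-0.19,0,0,0,9,0.005],
  [0.017,-0.23,0,0,0,11,0.005],
  [0.02,-0.27,0,0,0,13,0.005],
  [0.022,-0.31,0,0,0,14.6,0.005],
  [0.025,-0.345,0,0,0,14.6,0.005],
  [0.0257,-0.362,0,0,0,14.6,0.005],
])

```text
time_s: 13.73
eef_pos: [0.5184, 0.3115, 0.2032]
tool_rot: [0.994, -0.105, -0.001, -0.001]
wrist_force: [-1.0, -1.2, -0.3]
width: 0.151
gripper_force: 58.8
```

servo_tool([
  [0,0,0,0,0,0,0.005],
  [0,0,0,0,0,0,0.005],
])

```text
time_s: 13.9
eef_pos: [0.5193, 0.3074, 0.2031]
tool_rot: [0.994, -0.106, -0.001, 0.0]
wrist_force: [1.2, -0.8, 0.3]
width: 0.156
gripper_force: 58.8
```

```bash
python3 - <<'E'
from h import *
d=grab('wrist'); st=manip.get_state(); p=st['eef_pos'];print(p,Ro.from_quat(st['tool_rot']).as_matrix().round(3).tolist())
cv2.imwrite('pics/w6.png',cv2.resize(d['pixels'][120:240,180:340],None,fx=5,fy=5,interpolation=2)[...,::-1])
print('tip',proj(d,p-[0,0,.086]),'below tcp z73',proj(d,[p[0],p[1],.073]))
g=np.load('grasp.npy');goto(g[0],g[1],.21,-12.3)
E
```

```text
[0.52000265 0.30585941 0.20329968] [[0.977, -0.212, -0.001], [-0.212, -0.977, -0.001], [-0.001, 0.001, -1.0]]
tip [260.28021955 191.31811369] below tcp z73 [260.00782686 175.69854775]
shift mm [ 2.1 -0.9 -6.7] turn [0.07 0.07 0.03]
```

View pics/w6.png

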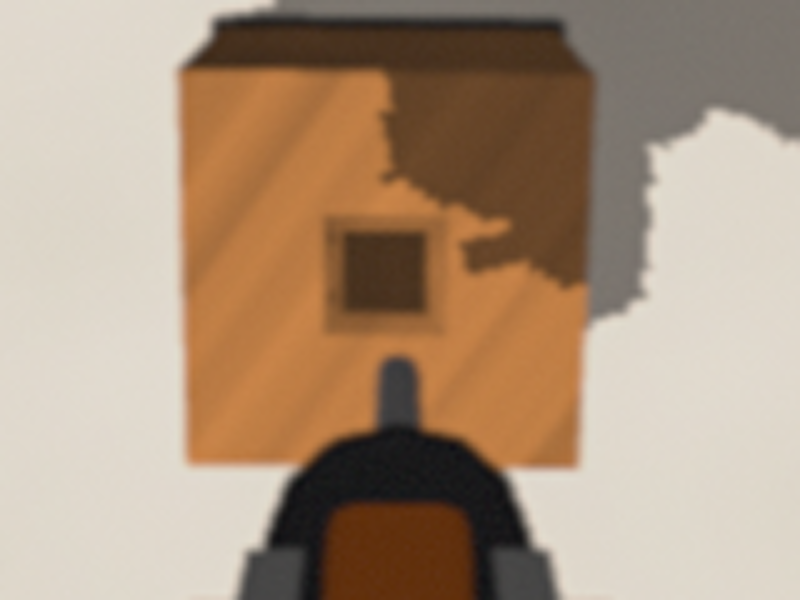

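The hole centre is at (256.5,174) full-frame and the tip at (259,194). The tip needs to go about 2 mm forward and 2 mm left.

servo_tool([
  [0.002,-0.0018,0,0,0,0,0.005],
  [0.002,-0.0018,0.01,0,0,0,0.005],
  [0.002,-0.0018,0.02,0,0,0,0.005],
  [0.002,-0.0018,0.025,0,0,0,0.005],
  [0.002,-0.0018,0.025,0,0,0,0.005],
])

```text
time_s: 14.37
eef_pos: [0.522, 0.3065, 0.1773]
tool_rot: [0.994, -0.107, -0.001, 0.001]
wrist_force: [-0.5, -0.1, 0.4]
width: 0.151
gripper_force: 58.8
```

```bash
python3 - <<'E'
from h import *
d=grab('wrist'); st=manip.get_state(); p=st['eef_pos'];print(p,st['wrist_force'])
cv2.imwrite('pics/w7.png',cv2.resize(d['pixels'][130:230,190:330],None,fx=5,fy=5,interpolation=2)[...,::-1])
print('tip',proj(d,p-[0,0,.086]),'below tcp z73',proj(d,[p[0],p[1],.073]))
E
```

```text
[0.52224722 0.30698417 0.17833973] [ 0.20473324 -0.14664247  0.10116339]
tip [257.39537702 192.79432526] below tcp z73 [257.43579396 185.21433579]
```

View pics/w7.png

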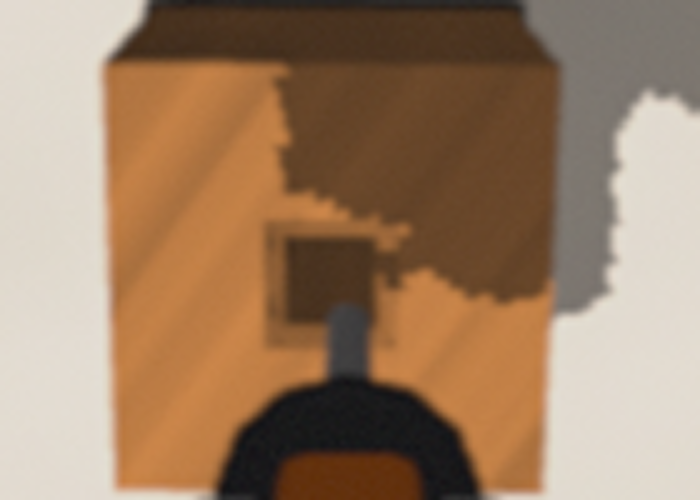

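The hole is at (255.5,186) full-frame and the tip at column 259, so shift about 2.4 mm left; fore-aft is good. Insert.

servo_tool([
  [0.0005,-0.0024,0.0,0,0,0,0.005],
  [0.0005,-0.0024,0.008,0,0,0,0.005],
  [0.0005,-0.0024,0.016,0,0,0,0.005],
  [0.0005,-0.0024,0.024,0,0,0,0.005],
  [0.0005,-0.0024,0.03,0,0,0,0.005],
  [0.0005,-0.0024,0.03,0,0,0,0.005],
])

```text
time_s: 14.92
eef_pos: [0.5229, 0.3094, 0.1475]
tool_rot: [0.994, -0.107, -0.001, 0.001]
wrist_force: [1.1, -0.5, -0.8]
width: 0.152
gripper_force: 58.8
```

No resistance; the tip is now about 12 mm inside.

servo_tool([
  [0,0,0.01,0,0,0,0.005],
  [0,0,0.02,0,0,0,0.005],
  [0,0,0.03,0,0,0,0.005],
  [0,0,0.038,0,0,0,0.005],
  [0,0,0.043,0,0,0,0.005],
  [0,0,0.046,0,0,0,0.005],
  [0,0,0.046,0,0,0,0.005],
])

```text
time_s: 15.5
eef_pos: [0.5233, 0.3099, 0.1027]
tool_rot: [0.994, -0.107, -0.0, 0.0]
wrist_force: [-0.5, -0.5, -0.6]
width: 0.152
gripper_force: 58.8
```

servo_tool([
  [0,0,0.001,0,0,0,0.005],
  [0,0,0.002,0,0,0,0.005],
  [0,0,0.002,0,0,0,0.005],
])

```text
time_s: 15.75
eef_pos: [0.5238, 0.3101, 0.1017]
tool_rot: [0.994, -0.107, 0.0, -0.0]
wrist_force: [-0.2, -0.7, -0.3]
width: 0.151
gripper_force: 58.8
```

servo_tool([
  [0,0.001,0.001,0,0,0,0.005],
  [0,0.002,0.002,0,0,0,0.005],
  [0,0.002,0.003,0,0,0,0.005],
  [0,0.002,0.003,0,0,0,0.005],
])

```text
time_s: 16.08
eef_pos: [0.5232, 0.3078, 0.0983]
tool_rot: [0.994, -0.107, -0.0, 0.0]
wrist_force: [-0.2, 0.6, -0.6]
width: 0.157
gripper_force: 58.8
```

servo_tool([
  [0,0,0.001,0,0,0,0.005],
  [0,0,0.0015,0,0,0,0.005],
  [0,0,0.0015,0,0,0,0.005],
])

```text
time_s: 16.33
eef_pos: [0.5233, 0.308, 0.0981]
tool_rot: [0.994, -0.107, 0.0, 0.0]
wrist_force: [-4.7, -3.4, 10.3]
width: 0.158
gripper_force: 60.5
```

Seated: contact at the same height as at the grasp. Relax, open, and withdraw.

servo_tool([
  [0,0,-0.0008,0,0,0,0.005],
  [0,0,-0.0008,0,0,0,0.018],
  [0,0,-0.0008,0,0,0,0.025],
  [0,0,-0.0008,0,0,0,0.04],
  [0,0,-0.0008,0,0,0,0.06],
  [0,0,-0.0008,0,0,0,0.06],
  [0,0,-0.0008,0,0,0,0.06],
])

```text
time_s: 16.92
eef_pos: [0.5232, 0.3081, 0.0977]
tool_rot: [0.994, -0.107, -0.0, -0.0]
wrist_force: [-0.0, -0.5, -0.4]
width: 0.704
gripper_force: 0.0
```

servo_tool([
  [0,0,-0.02,0,0,0,0.06],
  [0,0,-0.05,0,0,0,0.06],
  [0,0,-0.08,0,0,0,0.06],
  [0,0,-0.12,0,0,0,0.06],
  [-0.03,0,-0.14,0,0,0,0.06],
  [-0.065,0,-0.15,0,0,0,0.06],
  [-0.065,0,-0.15,0,0,0,0.06],
  [-0.065,0,-0.15,0,0,0,0.06],
])

```text
time_s: 17.58
eef_pos: [0.4584, 0.3232, 0.2492]
tool_rot: [0.994, -0.106, 0.001, -0.0]
wrist_force: [0.9, -1.1, -0.2]
width: 0.702
gripper_force: 0.0
```

```bash
python3 - <<'E'
from h import *
d=grab('wrist'); p=manip.get_state()['eef_pos'];print(p)
def comp(im,lo,hi,z,box=None):
    h=cv2.cvtColor(im['pixels'],cv2.COLOR_RGB2HSV); m=cv2.inRange(h,lo,hi)
    if box: k=np.zeros_like(m);x0,y0,x1,y1=box;k[y0:y1,x0:x1]=m[y0:y1,x0:x1];m=k
    c=max(cv2.findContours(m,0,1)[0],key=cv2.contourArea); r=cv2.minAreaRect(c); print(np.round(r[0],1),np.round(r[1],1),cv2.boundingRect(c),onz(im,*r[0],z).round(4))
u,v=proj(d,(.5225,.3055,.12)).astype(int)
comp(d,(0,0,0),(180,255,62),.145,(u-25,v-22,u+25,v+25))   # dark collar/handle top
comp(d,(8,90,60),(22,255,255),.074,(u-70,v-60,u+60,v+60))
t=grab('top'); comp(t,(105,120,60),(130,255,255),.027)
s=grab('scene'); comp(s,(0,90,20),(20,255,255),.1,(180,195,230,275))
a=cv2.imread('pics/s1.png')[...,::-1].astype(int); b=s['pixels'].astype(int)
df=(np.abs(a-b).sum(2)[195:235,185:225]>90); print('scene diff near stylus',df.sum(),np.argwhere(df)[:5])
E
```

```text
[0.45954084 0.32199455 0.2482382 ]
[261.5  93.5] [29. 29.] (247, 79, 30, 30) [0.5231 0.3072 0.145 ]
[261.   93.5] [75. 74.] (224, 56, 75, 76) [0.5225 0.3073 0.074 ]
[312.7 228.5] [19.9 16. ] (305, 218, 17, 21) [ 0.4937 -0.0167  0.027 ]
[203.5 233.4] [57.6 31.3] (188, 205, 34, 60) [0.4875 0.3199 0.1   ]
scene diff near stylus 10 [[16 13]
 [17 13]
 [18 13]
 [18 14]
 [19 13]]
```

The stylus is upright with its collar centred on the block. The scene view there is almost identical to the start, and the cover is still open.

```bash
python3 -c "
from h import *
print(manip.hand_in())"
```

```text
the job is handed in; nothing more can be done
None
```

Job handed in at about 18 s: I slid the cover to its stop, held the red button down about 1.1 s at about 15 N, put the stylus back upright with its collar on the wood, and left the cover open; the hand-in returned no verdict.

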